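# Sweep the leftover ferrite cores into the parts scoop

### The job

Clear the mat for the next cable: with the fingers, sweep the four leftover black ferrite cores (small clip-on blocks with a bore through them) across the mat and in through the open front of the flat aluminium scoop, so that each lies wholly inside it. Slide them steadily, without picking them up or flicking them, and leave everything else on the mat where it is. Finish with the hand lifted clear.

Things in the scene. Friction and masses are not known exactly. Their poses are not given: they have to be found in the camera images.
- scoop: flat aluminium parts scoop, fixed, on the robot's right, open front turned roughly to the robot's left. Origin: middle of the front edge, on the mat; x points into it, y along the front edge. Floor 150 mm deep, 2 mm thick, the front bevelled up from the mat over 12 mm. Side walls at y = -110 and +110 mm, 11 mm high in front, 36 mm from 50 mm inwards; back wall 36 mm high
- core_a_center (a point): black clip-on ferrite core, a rounded plastic block 30 mm long (x), 18 mm wide (y) and 18 mm high, with a round grey-rimmed bore through its length, about 25 g; this point is its centre, 9 mm above the mat. One of four alike, lying on the mat in any yaw (friction coefficient on mat and scoop about 0.5 to 0.7: it stops when no longer pushed)
- core_b_center (a point): black clip-on ferrite core, a rounded plastic block 30 mm long (x), 18 mm wide (y) and 18 mm high, with a round grey-rimmed bore through its length, about 25 g; this point is its centre, 9 mm above the mat. One of four alike, lying on the mat in any yaw (friction coefficient on mat and scoop about 0.5 to 0.7: it stops when no longer pushed)
- core_c_center (a point): black clip-on ferrite core, a rounded plastic block 30 mm long (x), 18 mm wide (y) and 18 mm high, with a round grey-rimmed bore through its length, about 25 g; this point is its centre, 9 mm above the mat. One of four alike, lying on the mat in any yaw (friction coefficient on mat and scoop about 0.5 to 0.7: it stops when no longer pushed)
- core_d_center (a point): black clip-on ferrite core, a rounded plastic block 30 mm long (x), 18 mm wide (y) and 18 mm high, with a round grey-rimmed bore through its length, about 25 g; this point is its centre, 9 mm above the mat. One of four alike, lying on the mat in any yaw (friction coefficient on mat and scoop about 0.5 to 0.7: it stops when no longer pushed)
- gland_a: nickel-plated cable gland standing upright, hexagonal, 28 mm across its widest part, 36 mm high, 40 g; origin at the centre of its underside. Stands among the cores; not to be moved
- gland_b: nickel-plated cable gland standing upright, hexagonal, 28 mm across its widest part, 36 mm high, 40 g; origin at the centre of its underside. Stands among the cores; not to be moved
- connector: round metal cable connector standing upright on its square 26 mm flange, 42 mm high; origin at the centre of its underside. Not to be moved
- cassette: black ink ribbon cassette lying flat, 62 mm (x) by 98 mm (y), 17 mm high; origin at the centre of its underside. Not to be moved
- bobbin: white bobbin of marker tubing lying flat, 84 mm diameter, 26 mm high; origin at the centre of its underside. Not to be moved
- pen: black and white marker pen lying on the mat, 125 mm long (x), 12 mm thick; origin at the middle of its underside. Not to be moved
- cutters: small blue-handled side cutters lying flat, about 140 mm long (x from handles to jaws), 12 mm high; origin at the pivot, on the mat. Not to be moved

How it is judged:
At the end, for the whole second after the job is handed in: all four cores lie at rest on the floor of the scoop, each centre at least 18 mm behind the front edge and between its side walls; every other thing within 15 mm of where it started (x of core_a_center in the frame of scoop between 0.018 and 0.15 m and y of core_a_center in the frame of scoop between -0.11 and 0.11 m and z of each of core_a_center, core_b_center, core_c_center, core_d_center in the frame of scoop below 0.03 m and linear speed of each of core_a, core_b, core_c, core_d below 0.02 m/s and x of core_b_center in the frame of scoop between 0.018 and 0.15 m and y of core_b_center in the frame of scoop between -0.11 and 0.11 m and x of core_c_center in the frame of scoop between 0.018 and 0.15 m and y of core_c_center in the frame of scoop between -0.11 and 0.11 m and x of core_d_center in the frame of scoop between 0.018 and 0.15 m and y of core_d_center in the frame of scoop between -0.11 and 0.11 m and distance of each of gland_a, gland_b, connector, cassette, bobbin, pen, cutters from where it was at the start of the episode below 0.015 m); the robot touches nothing.
It fails at once if a core is picked up: raised more than 15 mm while over the mat, or 25 mm anywhere (height (world z) of any of core_a_center, core_b_center, core_c_center, core_d_center above 0.034 m or (height (world z) of core_a_center above 0.024 m and x of core_a_center in the frame of scoop below 0 m) or (height (world z) of core_b_center above 0.024 m and x of core_b_center in the frame of scoop below 0 m) or (height (world z) of core_c_center above 0.024 m and x of core_c_center in the frame of scoop below 0 m) or (height (world z) of core_d_center above 0.024 m and x of core_d_center in the frame of scoop below 0 m)).
It fails at once if a core is flicked: faster than 0.7 m/s on the mat in front of the scoop ((linear speed of core_a above 0.7 m/s and x of core_a_center in the frame of scoop below 0 m) or (linear speed of core_b above 0.7 m/s and x of core_b_center in the frame of scoop below 0 m) or (linear speed of core_c above 0.7 m/s and x of core_c_center in the frame of scoop below 0 m) or (linear speed of core_d above 0.7 m/s and x of core_d_center in the frame of scoop below 0 m)).
It fails at once if another thing on the mat is shifted by more than 15 mm (distance of any of gland_a, gland_b, connector, cassette, bobbin, pen, cutters from where it was at the start of the episode above 0.015 m).
It fails at once if a gland or the connector is tipped over (angle between any of gland_a, gland_b, connector's own z axis and vertical above 0.4 rad).
It also fails if it takes over 72 s, if anything falls off the work surface, if the arm or the gripper's body presses on something with over 40 N, if the wrist force passes 120 N, or if a joint passes its speed limit or range.

### The arm

A 6-joint arm with a two-finger parallel gripper is mounted at the origin on the work surface. World frame = base frame: x ahead of the robot, y to its left, z up, the work surface at z = 0. Lengths are in m, angles in rad, forces in N, time in s.
With the tool pointing down it reaches from about 0.3 to 0.775 m from the base axis. Payload 14.6 kg.
Tool frame: the origin (TCP) lies at the very end of the fingers, on their centre line; the grasp point (between the pads) lies 19 mm behind it; y points along the fingers, x is the direction in which the jaws open and shut, and the axes are right-handed (so a half turn about y gives the same grasp; the last joint's range is limited). The gripper opens to 94 mm and grips with 3 to 60 N. Pads are 16 mm wide; open, the fingers measure 119 mm over their backs; the gripper's body (75 mm by 177 mm) begins 78 mm behind the grasp point.
Start: joints at [1.094, 0.3, 1.521, -0, 1.321, -0.067], TCP at [0.219, 0.504, 0.205] pointing down, gripper open.
Joint ranges: [-3.03, 3.03], [-0.79, 2.21], [0.23, 2.52], [-1.04, 4.18], [0, 3.07], [-2.55, 2.55]. Speed limits (rad/s): [2.22, 2.22, 2.57, 3.14, 3.14, 3.14].

### API

Orientations are given as [roll, pitch, yaw] about the fixed x, y, z axes, in that order (R = Rz(yaw) Ry(pitch) Rx(roll)).
In Python, from station import get_obs, cams, hand_in gives the robot as it stands. The module is installed in compiled form; this text tells all that it offers.
- The arm moves only by the tool step_arm, never from a script. Its argument "plan" is a list of rows, each an object with "grip": the closure, from -1 (fully open) to 1 (shut), so that 0 is half open; "slide": the shift along the tool's x, y, z in m, a list of three; "spin": the turn about the tool's y in degrees. A call has 1 to 20 rows; each row shifts and turns the commanded pose from where the row before left it, along the tool's axes as they then stand; what a row does not reach is not made up. A row lasts 1/12 s, in which the tool goes at most 41.7 mm and 7.16 degrees, less where a joint would pass 70% of its speed; a pose out of reach is approached as far as the arm can. A call is refused whole if a number of a shift passes 0.0417 or a number of a turn 7.16, either way. A call with a gripper value outside its range is refused whole. The fingers move at their own pace and stop on an object; "force" is the grip in N (left out, the last holds). Time passes only in rows, so rows that do not move let the fingers close. It gives the time, the measured TCP pose, the force and the opening at its end, in the units of the state.
- get_obs(): the state, without advancing time (a new reading comes with each control period).
- cams.camera(name): name is "scene" or "top" or "wrist"; returns the picture (480x640x3 uint8, blue, green, red); there is no depth.
- cams.calibration(name): a dict with "K" (3x3 intrinsics, pixels), "k1" (the pictures are not rectified: a ray, as slopes to the right and down, at radius r is drawn at 1 + k1 r^2 times it, then the intrinsics apply), "T" (4x4, takes a point from camera to world coordinates). Camera axes: x right, y up, looking along -z (the intrinsics and any distortion apply to the point x, -y, -z); pixel columns grow to the right and rows downward; lengths in m; the calibration is good to about 2 mm. A picture is of the moment at which its call begins: read the wrist's pose just before it. calibration takes no time and is no camera call; for the wrist camera it gives the pose at the moment of the call.
- hand_in(): hands the job in, once; it reports no verdict.
The state is a dict: "time_s": time; "qpos": joint angles; "joint_vel": joint speeds; "tau": joint torques, N m; "ee_pos": TCP position; "eef_rot": TCP orientation; "force": force on the tool from outside, world axes, zero at the start; "moment": the same for the moment, N m; "grip_width": finger opening in m.
Only numpy, scipy, OpenCV 4.12 (cv2) and the standard library are available. Lean on these libraries where they do the work, as an engineer would, in place of code of your own. Each camera call takes 0.05 s, during which the arm holds its last target.

## Working session

There is one attempt and no reset: what is moved stays moved. The work goes in short steps, Python scripts to look and compute and a tool call to move; the robot and the scene stay as the last step left them, time stands still between calls to the robot, and variables do not carry over. Pictures are saved under pics/ and viewed, and the job is handed in when it is done.

Besides the shell and the picture viewer there is one more tool, called after "Request:" in YAML: its name, and indented under it one key for each argument. step_arm: Moves the arm, as the interface text tells. Its arguments: {"type":"object","properties":{"plan":{"type":"array","items":{"type":"object","properties":{"grip":{"type":"number"},"slide":{"type":"array","items":{"type":"number"}},"spin":{"type":"number"}}}},"force":{"type":"number"}},"required":["plan"]}

```bash
mkdir -p pics
python3 - <<'E'
from station import get_obs,cams
import cv2
o=get_obs();print({k:(v if not hasattr(v,'round') else v) for k,v in o.items()})
for n in ['top','scene']:
    im=cams.camera(n);cv2.imwrite(f'pics/{n}0.png',im)
    c=cams.calibration(n);print(n,c)
E
```

```text
{'time_s': 0.0, 'qpos': array([ 1.09440617e+00,  3.00468661e-01,  1.52159311e+00, -1.16891062e-05,
        1.32067532e+00, -6.65733181e-02]), 'joint_vel': array([-0.00051539,  0.00044195, -0.00083616, -0.0011293 , -0.00090804,
        0.00047679]), 'tau': array([-1.82235333e-03, -5.31833982e+01, -3.52713776e+01,  7.07140379e-02,
        2.46026705e-02, -1.17096047e-04]), 'ee_pos': array([0.21901449, 0.50422695, 0.20488258]), 'eef_rot': array([-1.57073149e+00,  1.14265158e-03,  1.16098243e+00]), 'force': array([ 0.65873009, -0.78353803,  0.51242476]), 'moment': array([ 0.02370159, -0.01699826,  0.03867772]), 'grip_width': 0.09378882490236314}
top {'K': array([[434.01906681,   0.        , 314.77673669],
       [  0.        , 434.01906681, 239.25610557],
       [  0.        ,   0.        ,   1.        ]]), 'k1': -0.06840583618613136, 'T': array([[ 0.00839516,  0.98980856, -0.14215675,  0.46874411],
       [-0.99976212,  0.01117003,  0.01873305,  0.12979599],
       [ 0.02013003,  0.14196567,  0.98966688,  0.85993851],
       [ 0.        ,  0.        ,  0.        ,  1.        ]])}
scene {'K': array([[493.11378104,   0.        , 314.39688037],
       [  0.        , 493.11378104, 241.78392014],
       [  0.        ,   0.        ,   1.        ]]), 'k1': 0.03637313971434027, 'T': array([[-0.79490492, -0.44828291,  0.40886258,  0.90328523],
       [ 0.60654244, -0.5701935 ,  0.55406286,  0.57776453],
       [-0.01524612,  0.6884198 ,  0.72515222,  0.59029985],
       [ 0.        ,  0.        ,  0.        ,  1.        ]])}
```

View pics/top0.png

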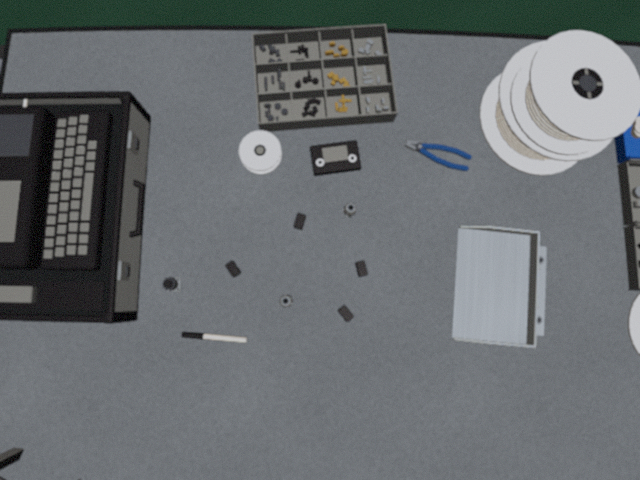

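View pics/scene0.png

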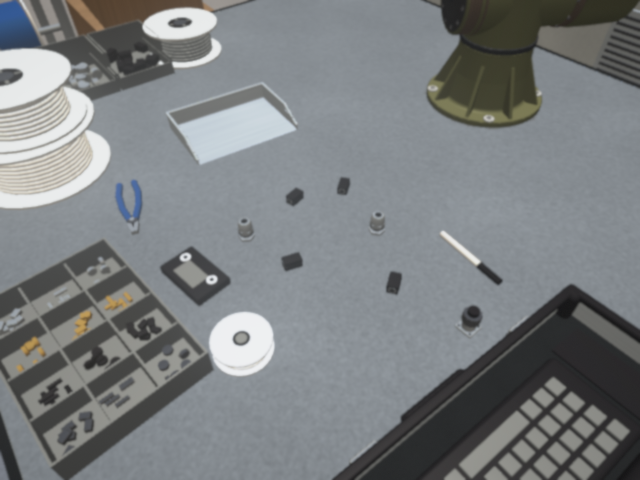

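Top view: the cores are near (300,221), (233,268), (362,268) and (346,313). The glands are at (350,209) and (286,300), the connector at (171,284), and the scoop front edge runs from about (459,228) to (453,340). Next I'll measure these from both views.

```bash
cat > h.py <<'E'
import numpy as np,cv2
from station import cams,get_obs
def ray(n,px,c=None):
    c=c or cams.calibration(n);K=c['K'];k=c['k1']
    d=(np.array(px,float)-K[:2,2])/np.array([K[0,0],K[1,1]])
    s=d.copy()
    for _ in range(20): s=d/(1+k*(s@s))
    v=c['T'][:3,:3]@np.array([s[0],-s[1],-1]);return c['T'][:3,3],v
def onz(n,px,z,c=None):
    o,v=ray(n,px,c);return o+v*(z-o[2])/v[2]
def tri(n1,p1,n2,p2):
    a,u=ray(n1,p1);b,w=ray(n2,p2)
    u=u/np.linalg.norm(u);w=w/np.linalg.norm(w)
    s=np.linalg.lstsq(np.c_[u,-w],b-a,rcond=None)[0]
    P=a+s[0]*u;Q=b+s[1]*w;return (P+Q)/2,np.linalg.norm(P-Q)
def proj(n,P):
    c=cams.calibration(n);T=c['T'];q=T[:3,:3].T@(np.array(P)-T[:3,3])
    s=np.array([q[0],-q[1]])/-q[2];s=s*(1+c['k1']*(s@s));return s*c['K'][0,0]+c['K'][:2,2]
def dark(im,box,th=65):
    x0,y0,x1,y1=box
    m=(im.max(2)<th).astype(np.uint8);mm=np.zeros_like(m);mm[y0:y1,x0:x1]=m[y0:y1,x0:x1]
    n,l,st,ce=cv2.connectedComponentsWithStats(mm)
    out=[]
    for i in range(1,n):
        if st[i,4]>25:
            out.append((ce[i],st[i,4],cv2.minAreaRect(np.argwhere(l==i)[:,::-1].astype(np.float32))))
    return out
E
python3 - <<'E'
from h import *
t=cv2.imread('pics/top0.png');s=cv2.imread('pics/scene0.png')
T=dark(t,(215,190,400,330));S=dark(s,(270,170,420,300))
for c in T: print('T',c[0].round(1),c[1],np.round(c[2][1],1),round(c[2][2]),onz('top',c[0],.012).round(4),proj('scene',onz('top',c[0],.012)).round())
for c in S: print('S',c[0].round(1),c[1],onz('scene',c[0],.010).round(4))
for a in T:
    for b in S:
        P,e=tri('top',a[0],'scene',b[0])
        if e<.012: print(a[0].round(),b[0].round(),P.round(4),round(e,4))
cv2.imwrite('pics/tz.png',cv2.resize(t[180:360,150:350],None,fx=4,fy=3.3))
cv2.imwrite('pics/tz1.png',cv2.resize(t[180:360,150:400],(800,576),interpolation=cv2.INTER_CUBIC))
cv2.imwrite('pics/tz2.png',cv2.resize(t[190:360,400:580],None,fx=3.5,fy=3.5,interpolation=cv2.INTER_CUBIC)[:600])
cv2.imwrite('pics/sz.png',cv2.resize(s[70:340,150:510],(800,600),interpolation=cv2.INTER_CUBIC))
E
```

```text
T [299.3 221.1] 113 [ 8. 14.] 16 [0.6266 0.1448 0.012 ] [293. 259.]
T [232.7 268.5] 125 [14.7  8.6] 56 [0.531  0.2735 0.012 ] [395. 280.]
T [360.4 267.8] 95 [13.6  8.4] 74 [0.5349 0.0238 0.012 ] [295. 195.]
T [344.2 312.7] 57 [13.2  7.6] 53 [0.4477 0.0555 0.012 ] [344. 185.]
S [293.5 264.1] 67 [0.6308 0.1524 0.01  ]
S [394.1 281. ] 135 [0.5312 0.2731 0.01  ]
[299. 221.] [293. 264.] [0.6277 0.1457 0.0019] 0.002
[233. 269.] [394. 281.] [0.5313 0.2735 0.0105] 0.0007
```

View pics/tz1.png

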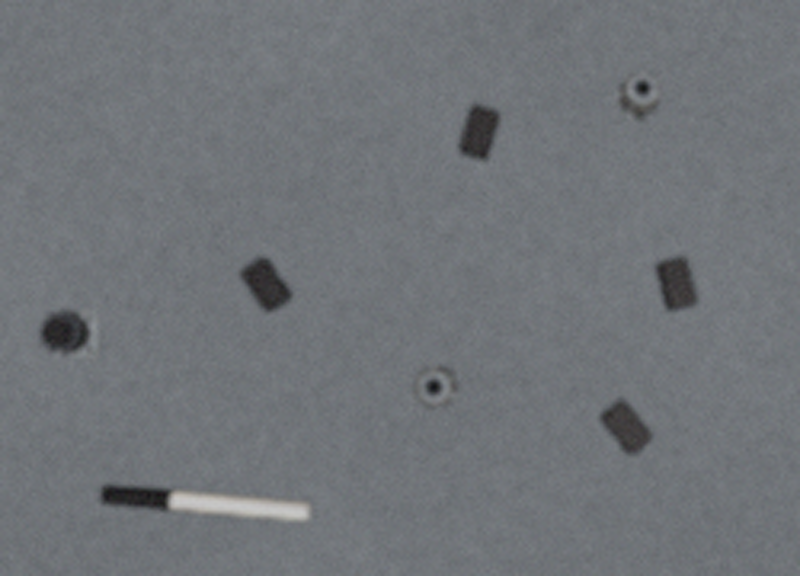

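View pics/tz2.png

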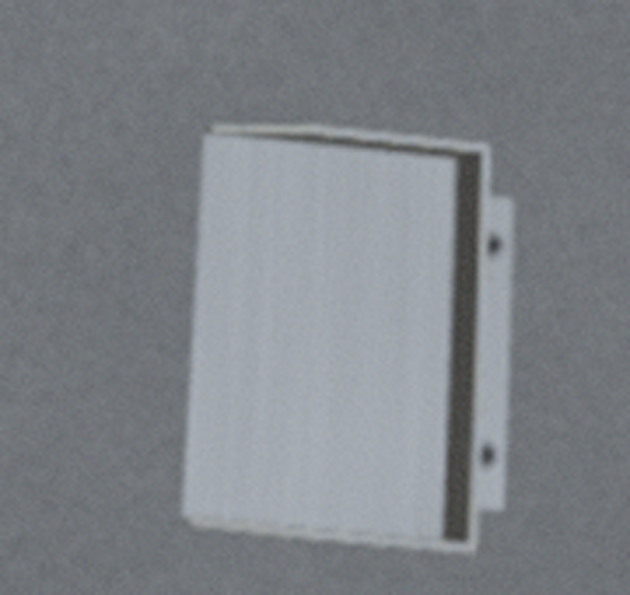

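View pics/sz.png

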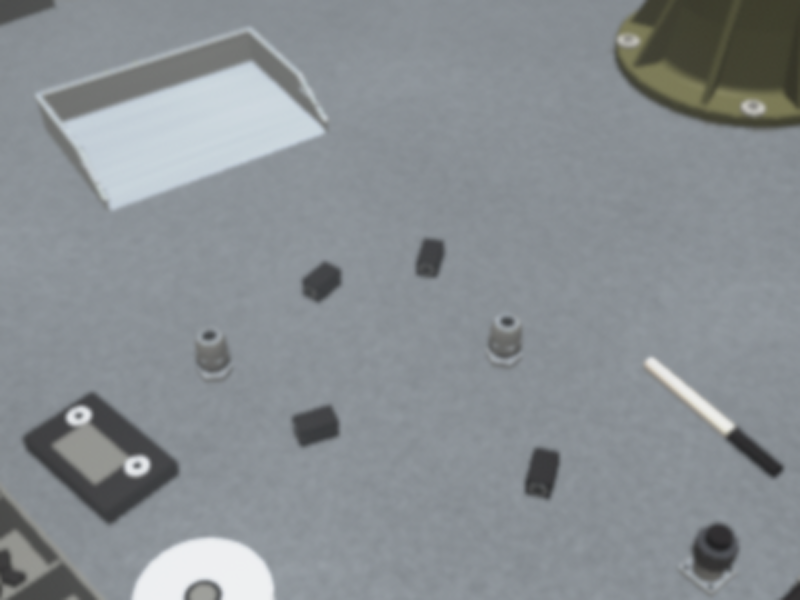

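The zooms show all four cores clear of other things: two left of the glands, two between the glands and the scoop. The scoop is slightly rotated. A softer threshold should give better centroids, and I'll fix the scoop corners and obstacles too.

Run:
```python
from h import *
t=cv2.imread('pics/top0.png');s=cv2.imread('pics/scene0.png')
T=[c for c in dark(t,(215,190,400,330),85) if c[1]>60];S=[c for c in dark(s,(270,170,420,300),88) if c[1]>60]
for c in T:
    r=c[2];bx=cv2.boxPoints(r);P=[onz('top',q,.018)[:2] for q in bx]
    e=[P[1]-P[0],P[2]-P[1]];e.sort(key=np.linalg.norm)
    print('T',c[0].round(1),c[1],onz('top',c[0],.0145).round(4),'len',np.linalg.norm(e[1]).round(3),np.linalg.norm(e[0]).round(3),'yaw',np.degrees(np.arctan2(e[1][1],e[1][0])).round())
    for b in S:
        X,er=tri('top',c[0],'scene',b[0])
        if er<.006: print('   ',b[0].round(),b[1],X.round(4),round(er,4))
# others
def top(px,z): return onz('top',px,z)[:2].round(4)
f=lambda p:(150+p[0]*250/800,180+p[1]*180/576)
g=lambda p:(400+p[0]/3.5,190+p[1]/3.5)
hs=lambda p:(150+p[0]*.45,70+p[1]*.45)
print('gland a',top(f((642,89)),.036),tri('top',f((642,89)),'scene',hs((209,336))))
print('gland b',top(f((434,386)),.036),tri('top',f((434,386)),'scene',hs((507,322))))
print('conn',top(f((64,330)),.042),tri('top',f((64,330)),'scene',hs((720,538))))
print('pen',top(f((102,495)),.006),top(f((310,511)),.006))
print('cassette corners',[top(p,.017) for p in [(310,148),(357,141),(361,168),(315,174)]])
print('bobbin',top((260,151),.026));print('cutter tip',top((406,145),.005),top((470,168),.01),top((470,154),.01))
print('scoop front',top(g((205,132)),.002),top(g((183,517)),.002),'topend',top(g((210,126)),.011),'back',top(g((488,145)),.036),top(g((474,550)),.036))
print('scoop tri',tri('top',g((488,145)),'scene',hs((38,95))),tri('top',g((474,550)),'scene',hs((251,30))))
print('front tri',tri('top',g((205,132)),'scene',hs((109,208))),tri('top',g((183,517)),'scene',hs((326,131))))
```

```text
T [299.3 220.9] 145 [0.6266 0.1447 0.0145] len 0.031 0.019 yaw -16.0
    [292. 261.] 240 [0.6281 0.1446 0.0077] 0.0007
T [232.7 268.5] 152 [0.5308 0.2732 0.0145] len 0.03 0.019 yaw -145.0
    [394. 283.] 234 [0.5318 0.2738 0.0075] 0.0014
T [361.  268.2] 148 [0.5341 0.023  0.0145] len 0.03 0.02 yaw -166.0
    [295. 197.] 177 [0.5348 0.0219 0.0074] 0.0004
T [345.2 313.1] 145 [0.4469 0.0539 0.0145] len 0.03 0.018 yaw -140.0
    [343. 186.] 140 [0.4472 0.0528 0.0069] 0.0012
gland a [0.6496 0.045 ] (array([0.65063579, 0.04447657, 0.03265203]), np.float64(0.0007165493736695366))
gland b [0.4699 0.1681] (array([0.46994297, 0.16814799, 0.03281466]), np.float64(0.00015058306021861154))
conn [0.4998 0.3859] (array([0.49934497, 0.38983156, 0.03279425]), np.float64(0.0027099240185818898))
pen [0.402  0.3692] [0.3943 0.2429]
cassette corners [array([0.7768, 0.1251]), array([0.7934, 0.0293]), array([0.7363, 0.0217]), array([0.7223, 0.1145])]
bobbin [0.7658 0.2252]
cutter tip [ 0.7915 -0.0742] [ 0.7431 -0.2056] [ 0.7733 -0.2072]
scoop front [ 0.619  -0.1788] [ 0.3994 -0.1586] topend [ 0.621  -0.1787] back [ 0.6078 -0.331 ] [ 0.3833 -0.3099]
scoop tri (array([ 0.60680339, -0.33098762,  0.03390134]), np.float64(0.0032322017552592576)) (array([ 0.38190341, -0.31192898,  0.03060154]), np.float64(0.0022530511398763703))
front tri (array([ 6.19471523e-01, -1.79760905e-01, -5.28221303e-04]), np.float64(6.48378466699998e-05)) (array([ 0.39893419, -0.16003262, -0.00255043]), np.float64(0.0002596989747921633))
```

The measurements hold up: core sizes come out at 30x19 mm, the scoop front is 220 mm wide, and the two views agree to 1–3 mm. The order will be C, D, A, then B, pushing with nearly shut fingers. I'll turn the tool first so its -z axis points into the scoop.

Request:
step_arm:
  plan:
    - {"grip": 0.75, "spin": 7.16}
    - {"grip": 0.75, "spin": 7.16}
    - {"grip": 0.75, "spin": 7.16}
    - {"grip": 0.75, "spin": 7.16}
    - {"grip": 0.75, "spin": 7.16}
    - {"grip": 0.75, "spin": 7.16}
    - {"grip": 0.75, "spin": 7.16}
    - {"grip": 0.75, "spin": 7.16}
    - {"grip": 0.75, "spin": 7.16}
    - {"grip": 0.75, "spin": 7.16}
    - {"grip": 0.75}

```text
schema error: expected keys grip, slide, spin
```

```bash
cat > go.py <<'E'
import sys
from h import *
o=get_obs();p=o['ee_pos'];y=o['eef_rot'][2];print('t',round(o['time_s'],2),'tcp',p.round(4),'rot',o['eef_rot'].round(3),'w',round(o['grip_width'],4))
sc=np.array([.509,-.169]);u=np.array([-.092,-.996])
print('scoop x,y',((p[:2]-sc)@u).round(4),((p[:2]-sc)@np.array([.996,-.092])).round(4))
a=list(map(float,sys.argv[1:]))
if a:
    d=np.array(a)-p
    print('slide total x,y,z',np.round([d[0]*np.cos(y)+d[1]*np.sin(y),-d[2],-d[0]*np.sin(y)+d[1]*np.cos(y)],4))
E
python3 go.py .538 .075 .1
```

```text
t 0.1 tcp [0.219  0.5043 0.2049] rot [-1.571e+00  1.000e-03  1.161e+00] w 0.094
scoop x,y -0.6439 -0.3508
slide total x,y,z [-0.2666  0.1049 -0.4636]
```

Request:
step_arm:
  plan:
    - {"grip": 0.75, "slide": [0, 0, 0], "spin": 7.16}
    - {"grip": 0.75, "slide": [0, 0, 0], "spin": 7.16}
    - {"grip": 0.75, "slide": [0, 0, 0], "spin": 7.16}
    - {"grip": 0.75, "slide": [0, 0, 0], "spin": 7.16}
    - {"grip": 0.75, "slide": [0, 0, 0], "spin": 7.16}
    - {"grip": 0.75, "slide": [0, 0, 0], "spin": 7.16}
    - {"grip": 0.75, "slide": [0, 0, 0], "spin": 7.16}
    - {"grip": 0.75, "slide": [0, 0, 0], "spin": 7.16}
    - {"grip": 0.75, "slide": [0, 0, 0], "spin": 7.16}
    - {"grip": 0.75, "slide": [0, 0, 0], "spin": 7.16}
    - {"grip": 0.75, "slide": [0, 0, 0], "spin": 0}

```text
time_s: 1.02
ee_pos: [0.2191, 0.5043, 0.2051]
eef_rot: [-1.571, 0.0, -0.095]
force: [0.0, 0.2, 0.2]
grip_width: 0.0242
```

```bash
python3 go.py .538 .075 .1
```

```text
t 1.02 tcp [0.2191 0.5043 0.2051] rot [-1.571  0.    -0.095] w 0.0242
scoop x,y -0.644 -0.3507
slide total x,y,z [ 0.3581  0.1051 -0.3972]
```

Request:
step_arm:
  plan:
    - {"grip": 0.75, "slide": [0.0275, 0, -0.03], "spin": 0}
    - {"grip": 0.75, "slide": [0.0275, 0, -0.03], "spin": 0}
    - {"grip": 0.75, "slide": [0.0275, 0, -0.03], "spin": 0}
    - {"grip": 0.75, "slide": [0.0275, 0, -0.03], "spin": 0}
    - {"grip": 0.75, "slide": [0.0275, 0, -0.03], "spin": 0}
    - {"grip": 0.75, "slide": [0.0275, 0, -0.03], "spin": 0}
    - {"grip": 0.75, "slide": [0.0275, 0, -0.03], "spin": 0}
    - {"grip": 0.75, "slide": [0.0275, 0, -0.03], "spin": 0}
    - {"grip": 0.75, "slide": [0.0275, 0, -0.03], "spin": 0}
    - {"grip": 0.75, "slide": [0.0275, 0, -0.03], "spin": 0}
    - {"grip": 0.75, "slide": [0.0275, 0.02, -0.03], "spin": 0}
    - {"grip": 0.75, "slide": [0.0275, 0.02, -0.03], "spin": 0}
    - {"grip": 0.75, "slide": [0.0275, 0.03, -0.035], "spin": 0}
    - {"grip": 0.75, "slide": [0, 0.035, 0], "spin": 0}
    - {"grip": 0.75, "slide": [0, 0, 0], "spin": 0}

```text
time_s: 2.27
ee_pos: [0.5284, 0.0912, 0.1045]
eef_rot: [-1.573, 0.009, -0.087]
force: [-1.1, -0.0, -0.3]
grip_width: 0.0117
```

```bash
python3 go.py .538 .075 .006
python3 - <<'E'
from h import *
cv2.imwrite('pics/w1.png',cams.camera('wrist'))
cv2.imwrite('pics/s1.png',cams.camera('scene'))
E
```

```text
t 2.27 tcp [0.5284 0.0912 0.1045] rot [-1.573  0.009 -0.087] w 0.0117
scoop x,y -0.2609 -0.0046
slide total x,y,z [ 0.0109  0.0985 -0.0153]
```

View pics/w1.png

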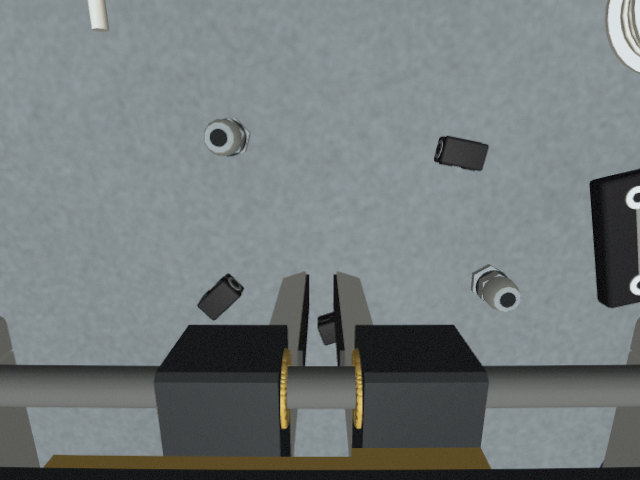

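View pics/s1.png

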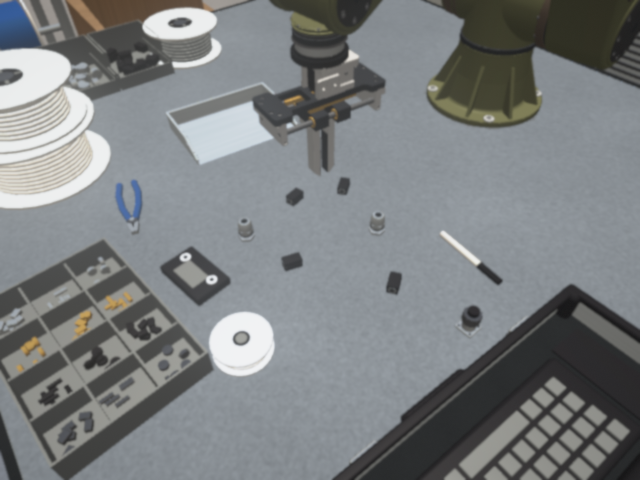

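The wrist view shows core C just ahead of the two fingers near (327,328), and nothing under the descent. I'll line up, go down and begin the sweep.

Request:
step_arm:
  plan:
    - {"grip": 0.75, "slide": [0.011, 0.03, 0], "spin": 0}
    - {"grip": 0.75, "slide": [0, 0.03, 0], "spin": 0}
    - {"grip": 0.75, "slide": [0, 0.025, 0], "spin": 0}
    - {"grip": 0.75, "slide": [0, 0.01, 0], "spin": 0}
    - {"grip": 0.75, "slide": [0, 0, 0], "spin": 0}
    - {"grip": 0.75, "slide": [0, 0, 0], "spin": 0}

```text
time_s: 2.87
ee_pos: [0.5426, 0.0927, 0.0174]
eef_rot: [-1.57, -0.002, -0.087]
force: [-0.7, -0.5, 0.0]
grip_width: 0.0118
```

```bash
python3 go.py .538 .075 .006
```

```text
t 2.87 tcp [0.5426 0.0927 0.0174] rot [-1.57  -0.002 -0.087] w 0.0118
scoop x,y -0.2637 0.0094
slide total x,y,z [-0.003   0.0114 -0.018 ]
```

Request:
step_arm:
  plan:
    - {"grip": 0.75, "slide": [0, 0.011, 0], "spin": 0}
    - {"grip": 0.75, "slide": [0, 0, -0.01], "spin": 0}
    - {"grip": 0.75, "slide": [0, 0, -0.01], "spin": 0}
    - {"grip": 0.75, "slide": [0, 0, -0.01], "spin": 0}
    - {"grip": 0.75, "slide": [0, 0, -0.01], "spin": 0}
    - {"grip": 0.75, "slide": [0, 0, -0.01], "spin": 0}
    - {"grip": 0.75, "slide": [0, 0, -0.012], "spin": 0}
    - {"grip": 0.75, "slide": [0, 0, -0.012], "spin": 0}
    - {"grip": 0.75, "slide": [0, 0, -0.012], "spin": 0}
    - {"grip": 0.75, "slide": [0, 0, -0.012], "spin": 0}
    - {"grip": 0.75, "slide": [0, 0, -0.012], "spin": 0}
    - {"grip": 0.75, "slide": [0, 0, 0], "spin": 0}

```text
time_s: 3.87
ee_pos: [0.5318, -0.0197, 0.0044]
eef_rot: [-1.571, 0.0, -0.09]
force: [-0.7, 0.1, -0.4]
grip_width: 0.0117
```

```bash
python3 go.py .523 -.1 .006;python3 - <<'E'
from h import *
im=cams.camera('top');cv2.imwrite('pics/t2.png',cv2.resize(im[180:360,300:550],(800,576),interpolation=cv2.INTER_CUBIC))
E
```

```text
t 3.87 tcp [ 0.5318 -0.0197  0.0044] rot [-1.571  0.    -0.09 ] w 0.0117
scoop x,y -0.1508 0.009
slide total x,y,z [-0.0016 -0.0016 -0.0807]
```

View pics/t2.png

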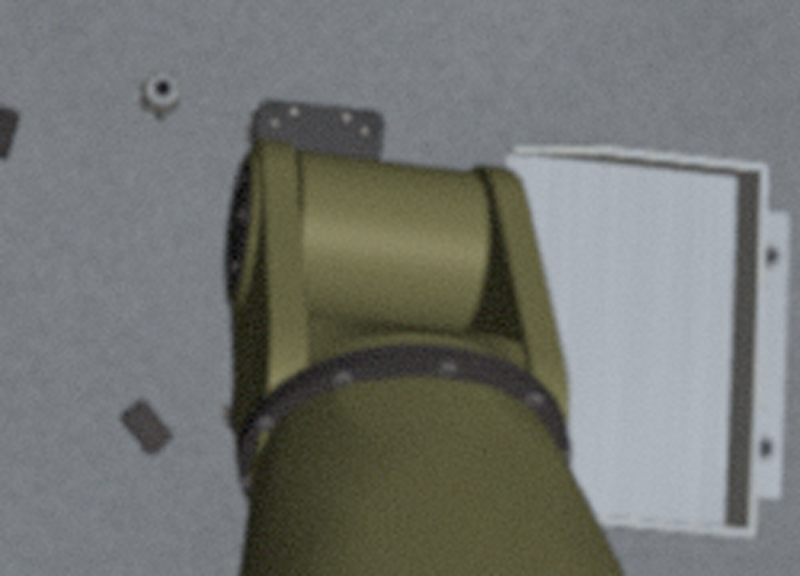

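The arm hides core C in the top view; glands and core D are unmoved. I'll check from the scene camera.

Run:
```python
from h import *
im=cams.camera('scene');cv2.imwrite('pics/s2.png',cv2.resize(im[70:340,150:510],(800,600),interpolation=cv2.INTER_CUBIC))
```

```text
(no output)
```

View pics/s2.png

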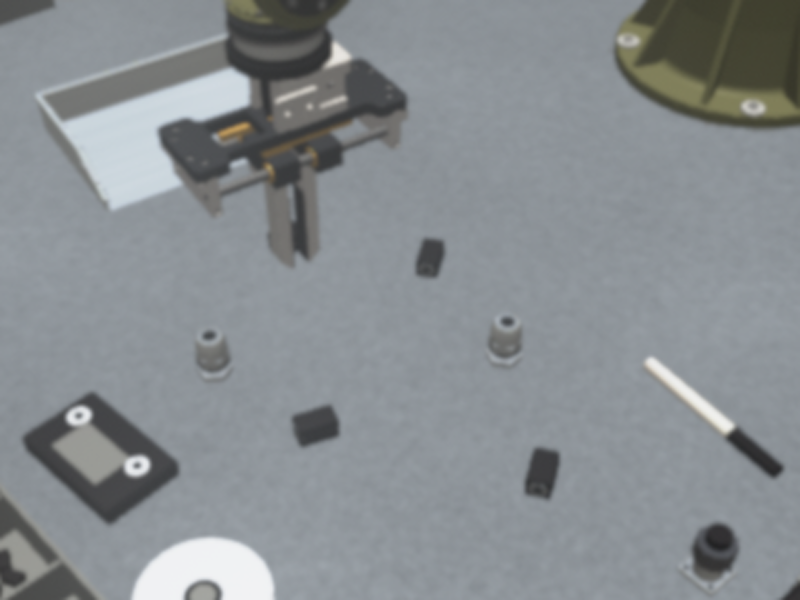

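Core C sits hidden behind the fingers, so it is being carried along. Continuing into the scoop.

Request:
step_arm:
  plan:
    - {"grip": 0.75, "slide": [0, -0.001, -0.01], "spin": 0}
    - {"grip": 0.75, "slide": [0, -0.001, -0.012], "spin": 0}
    - {"grip": 0.75, "slide": [0, -0.001, -0.012], "spin": 0}
    - {"grip": 0.75, "slide": [0, 0, -0.012], "spin": 0}
    - {"grip": 0.75, "slide": [0, 0, -0.012], "spin": 0}
    - {"grip": 0.75, "slide": [0, 0, -0.012], "spin": 0}
    - {"grip": 0.75, "slide": [0, 0, -0.012], "spin": 0}
    - {"grip": 0.75, "slide": [0, 0, -0.012], "spin": 0}
    - {"grip": 0.75, "slide": [0, 0, -0.012], "spin": 0}
    - {"grip": 0.75, "slide": [0, 0, -0.012], "spin": 0}
    - {"grip": 0.75, "slide": [0, 0, -0.012], "spin": 0}
    - {"grip": 0.75, "slide": [0, 0, -0.012], "spin": 0}
    - {"grip": 0.75, "slide": [0, 0, -0.012], "spin": 0}
    - {"grip": 0.75, "slide": [0, 0, 0], "spin": 0}

```text
time_s: 5.13
ee_pos: [0.5182, -0.1731, 0.0074]
eef_rot: [-1.571, -0.0, -0.09]
force: [-0.3, 0.2, -0.7]
grip_width: 0.0118
```

```bash
python3 go.py .50 -.26 .007
```

```text
t 5.13 tcp [ 0.5182 -0.1731  0.0074] rot [-1.571 -0.    -0.09 ] w 0.0118
scoop x,y 0.0032 0.0096
slide total x,y,z [-0.0103  0.0004 -0.0882]
```

Request:
step_arm:
  plan:
    - {"grip": 0.75, "slide": [0, 0, -0.012], "spin": 0}
    - {"grip": 0.75, "slide": [0, 0, -0.012], "spin": 0}
    - {"grip": 0.75, "slide": [0, 0, -0.012], "spin": 0}
    - {"grip": 0.75, "slide": [0, 0, -0.012], "spin": 0}
    - {"grip": 0.75, "slide": [0, 0, -0.012], "spin": 0}
    - {"grip": 0.75, "slide": [0, 0, -0.012], "spin": 0}
    - {"grip": 0.75, "slide": [0, 0, -0.01], "spin": 0}
    - {"grip": 0.75, "slide": [0, 0, -0.005], "spin": 0}
    - {"grip": 0.75, "slide": [0, 0, 0], "spin": 0}
    - {"grip": 0.75, "slide": [0, 0, 0.01], "spin": 0}
    - {"grip": 0.75, "slide": [0, -0.01, 0.015], "spin": 0}
    - {"grip": 0.75, "slide": [0, -0.03, 0.02], "spin": 0}
    - {"grip": 0.75, "slide": [0, -0.03, 0.04], "spin": 0}
    - {"grip": 0.75, "slide": [0, -0.03, 0.04], "spin": 0}
    - {"grip": 0.75, "slide": [0, 0, 0.04], "spin": 0}
    - {"grip": 0.75, "slide": [0, 0, 0.04], "spin": 0}
    - {"grip": 0.75, "slide": [0, 0, 0.04], "spin": 0}
    - {"grip": 0.75, "slide": [0, 0, 0.04], "spin": 0}
    - {"grip": 0.75, "slide": [0, 0, 0.04], "spin": 0}
    - {"grip": 0.75, "slide": [0, 0, 0], "spin": 0}

```text
time_s: 6.8
ee_pos: [0.5375, 0.0602, 0.0983]
eef_rot: [-1.57, -0.001, -0.082]
force: [-0.6, -0.7, -0.1]
grip_width: 0.0117
```

```bash
python3 go.py .444 .105 .1;python3 - <<'E'
from h import *
im=cams.camera('top');cv2.imwrite('pics/t3.png',cv2.resize(im[180:360,300:550],(800,576),interpolation=cv2.INTER_CUBIC))
E
```

```text
t 6.8 tcp [0.5375 0.0602 0.0983] rot [-1.57e+00 -1.00e-03 -8.20e-02] w 0.0117
scoop x,y -0.2309 0.0073
slide total x,y,z [-0.0969 -0.0017  0.037 ]
```

View pics/t3.png

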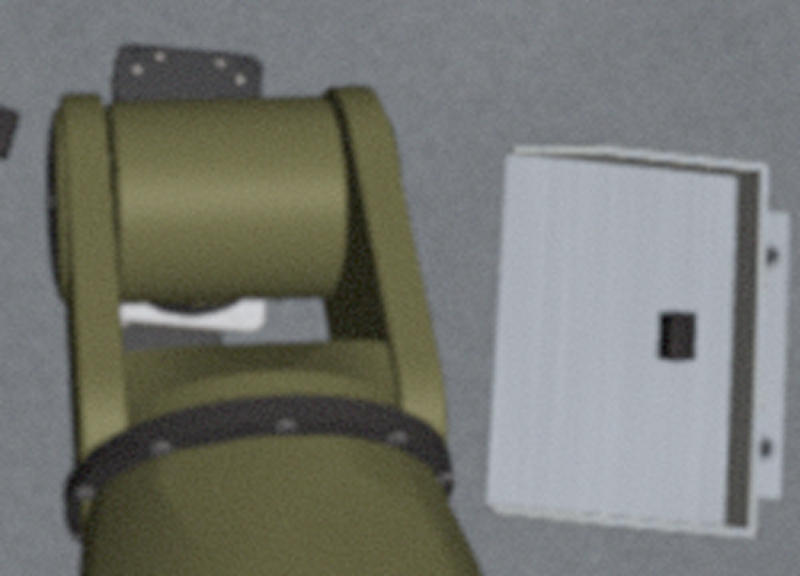

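Core C lies deep in the scoop, at about (677,336) in the zoom. Core D is next.

Request:
step_arm:
  plan:
    - {"grip": 0.75, "slide": [-0.03, 0, 0.015], "spin": 0}
    - {"grip": 0.75, "slide": [-0.03, 0, 0.015], "spin": 0}
    - {"grip": 0.75, "slide": [-0.03, 0, 0.01], "spin": 0}
    - {"grip": 0.75, "slide": [-0.006, 0, 0], "spin": 0}
    - {"grip": 0.75, "slide": [0, 0, 0], "spin": -7.16}
    - {"grip": 0.75, "slide": [0, 0, 0], "spin": 0}
    - {"grip": 0.75, "slide": [0, 0, 0], "spin": 0}

```text
time_s: 7.43
ee_pos: [0.4463, 0.1011, 0.0979]
eef_rot: [-1.571, -0.001, 0.033]
force: [-0.5, -0.1, -0.3]
grip_width: 0.0117
```

```bash
python3 go.py .444 .105 .006
```

```text
t 7.43 tcp [0.4463 0.1011 0.0979] rot [-1.571e+00 -1.000e-03  3.300e-02] w 0.0117
scoop x,y -0.2632 -0.0873
slide total x,y,z [-0.0022  0.0919  0.004 ]
```

Request:
step_arm:
  plan:
    - {"grip": 0.75, "slide": [0, 0.03, 0], "spin": 0}
    - {"grip": 0.75, "slide": [0, 0.03, 0], "spin": 0}
    - {"grip": 0.75, "slide": [0, 0.025, 0], "spin": 0}
    - {"grip": 0.75, "slide": [0, 0.006, 0], "spin": 0}
    - {"grip": 0.75, "slide": [0, 0, 0], "spin": 0}
    - {"grip": 0.75, "slide": [0, 0, -0.01], "spin": 0}
    - {"grip": 0.75, "slide": [0, 0, -0.01], "spin": 0}
    - {"grip": 0.75, "slide": [0, 0, -0.01], "spin": 0}
    - {"grip": 0.75, "slide": [0, 0, -0.01], "spin": 0}
    - {"grip": 0.75, "slide": [0, 0, -0.01], "spin": 0}
    - {"grip": 0.75, "slide": [0, 0, -0.01], "spin": 0}
    - {"grip": 0.75, "slide": [0, 0, -0.01], "spin": 0}
    - {"grip": 0.75, "slide": [0, 0, -0.01], "spin": 0}
    - {"grip": 0.75, "slide": [0, 0, -0.01], "spin": 0}
    - {"grip": 0.75, "slide": [0, 0, 0], "spin": 0}

```text
time_s: 8.68
ee_pos: [0.4496, 0.0096, 0.0064]
eef_rot: [-1.571, -0.0, 0.035]
force: [-0.2, 0.7, 0.6]
grip_width: 0.0117
```

```bash
python3 go.py .46 -.24 .007;python3 - <<'E'
from h import *
im=cams.camera('scene');cv2.imwrite('pics/s4.png',cv2.resize(im[70:340,150:510],(800,600),interpolation=cv2.INTER_CUBIC))
E
```

```text
t 8.68 tcp [0.4496 0.0096 0.0064] rot [-1.571 -0.     0.035] w 0.0117
scoop x,y -0.1724 -0.0756
slide total x,y,z [ 0.0017 -0.0006 -0.2498]
```

View pics/s4.png

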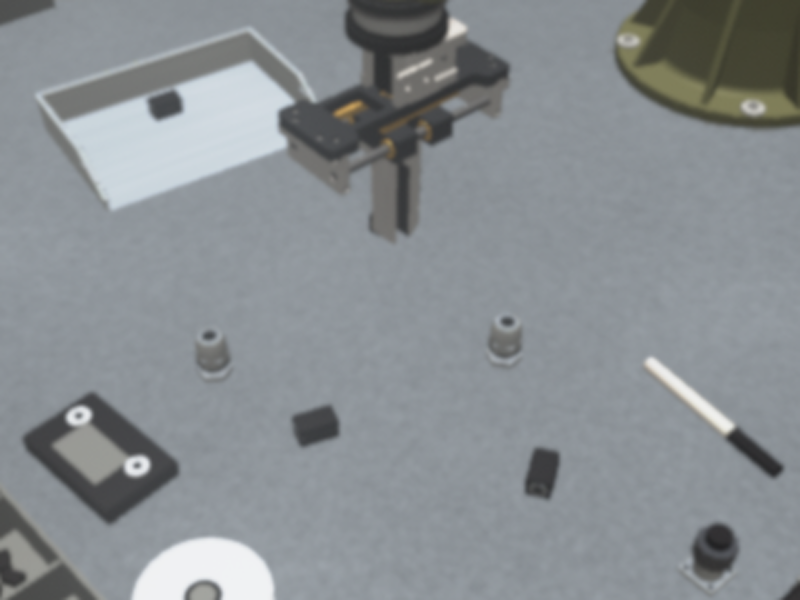

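Core D shows at the far left edge of the fingers (372,224), so it is being pushed. Continuing.

Request:
step_arm:
  plan:
    - {"grip": 0.75, "slide": [0, 0, -0.01], "spin": 0}
    - {"grip": 0.75, "slide": [0, -0.001, -0.012], "spin": 0}
    - {"grip": 0.75, "slide": [0, 0, -0.013], "spin": 0}
    - {"grip": 0.75, "slide": [0, 0, -0.013], "spin": 0}
    - {"grip": 0.75, "slide": [0, 0, -0.013], "spin": 0}
    - {"grip": 0.75, "slide": [0, 0, -0.013], "spin": 0}
    - {"grip": 0.75, "slide": [0, 0, -0.013], "spin": 0}
    - {"grip": 0.75, "slide": [0, 0, -0.013], "spin": 0}
    - {"grip": 0.75, "slide": [0, 0, -0.013], "spin": 0}
    - {"grip": 0.75, "slide": [0, 0, -0.013], "spin": 0}
    - {"grip": 0.75, "slide": [0, 0, -0.013], "spin": 0}
    - {"grip": 0.75, "slide": [0, 0, -0.013], "spin": 0}
    - {"grip": 0.75, "slide": [0, 0, -0.013], "spin": 0}
    - {"grip": 0.75, "slide": [0, 0, -0.013], "spin": 0}
    - {"grip": 0.75, "slide": [0, 0, -0.013], "spin": 0}
    - {"grip": 0.75, "slide": [0, 0, -0.013], "spin": 0}
    - {"grip": 0.75, "slide": [0, 0, -0.013], "spin": 0}
    - {"grip": 0.75, "slide": [0, 0, -0.013], "spin": 0}
    - {"grip": 0.75, "slide": [0, 0, -0.007], "spin": 0}
    - {"grip": 0.75, "slide": [0, 0, 0], "spin": 0}

```text
time_s: 10.4
ee_pos: [0.4581, -0.2271, 0.0074]
eef_rot: [-1.571, -0.0, 0.035]
force: [0.2, -0.3, -0.1]
grip_width: 0.0114
```

```bash
python3 go.py .46 -.25 .007;python3 - <<'E'
from h import *
im=cams.camera('scene');cv2.imwrite('pics/s5.png',cv2.resize(im[70:340,150:510],(800,600),interpolation=cv2.INTER_CUBIC))
E
```

```text
t 10.4 tcp [ 0.4581 -0.2271  0.0074] rot [-1.571 -0.     0.035] w 0.0114
scoop x,y 0.0625 -0.0454
slide total x,y,z [ 0.0011  0.0004 -0.023 ]
```

View pics/s5.png

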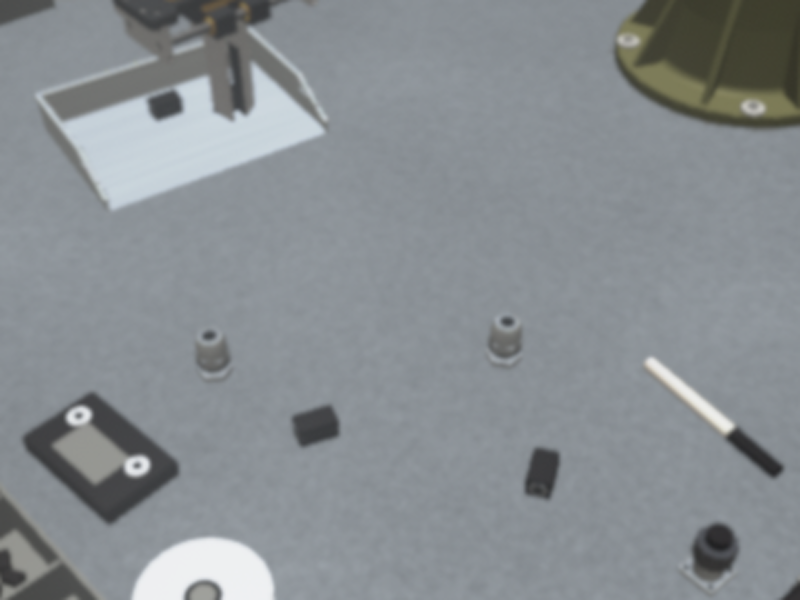

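The fingers stand in the scoop with core D hidden behind them and C untouched. I'll back off, lift and move behind core A.

Request:
step_arm:
  plan:
    - {"grip": 0.75, "slide": [0, 0, 0.01], "spin": 0}
    - {"grip": 0.75, "slide": [0, -0.01, 0.015], "spin": 0}
    - {"grip": 0.75, "slide": [0, -0.03, 0.02], "spin": 0}
    - {"grip": 0.75, "slide": [0, -0.03, 0.03], "spin": 0}
    - {"grip": 0.75, "slide": [0.01, -0.03, 0.035], "spin": 0}
    - {"grip": 0.75, "slide": [0.02, 0, 0.035], "spin": 0}
    - {"grip": 0.75, "slide": [0.02, 0, 0.035], "spin": 0}
    - {"grip": 0.75, "slide": [0.02, 0, 0.035], "spin": 0}
    - {"grip": 0.75, "slide": [0.02, 0, 0.035], "spin": 0}
    - {"grip": 0.75, "slide": [0.02, 0, 0.035], "spin": 0}
    - {"grip": 0.75, "slide": [0.02, 0, 0.035], "spin": 0}
    - {"grip": 0.75, "slide": [0.02, 0, 0.035], "spin": 0}
    - {"grip": 0.75, "slide": [0.02, 0, 0.035], "spin": 0}
    - {"grip": 0.75, "slide": [0.015, 0, 0.02], "spin": 0}
    - {"grip": 0.75, "slide": [0, 0, 0], "spin": 7}
    - {"grip": 0.75, "slide": [0, 0, 0], "spin": 7}
    - {"grip": 0.75, "slide": [0, 0, 0], "spin": 7}
    - {"grip": 0.75, "slide": [0, 0, 0], "spin": 0}
    - {"grip": 0.75, "slide": [0, 0, 0], "spin": 0}

```text
time_s: 12.03
ee_pos: [0.6264, 0.1871, 0.1033]
eef_rot: [-1.571, 0.0, -0.325]
force: [0.3, 0.9, -0.0]
grip_width: 0.0118
```

```bash
python3 go.py .643 .187 .006;python3 - <<'E'
from h import *
im=cams.camera('top');cv2.imwrite('pics/t5.png',cv2.resize(im[180:360,300:550],(800,576),interpolation=cv2.INTER_CUBIC))
E
```

```text
t 12.03 tcp [0.6264 0.1871 0.1033] rot [-1.571  0.    -0.325] w 0.0118
scoop x,y -0.3655 0.0842
slide total x,y,z [0.0158 0.0973 0.0052]
```

View pics/t5.png

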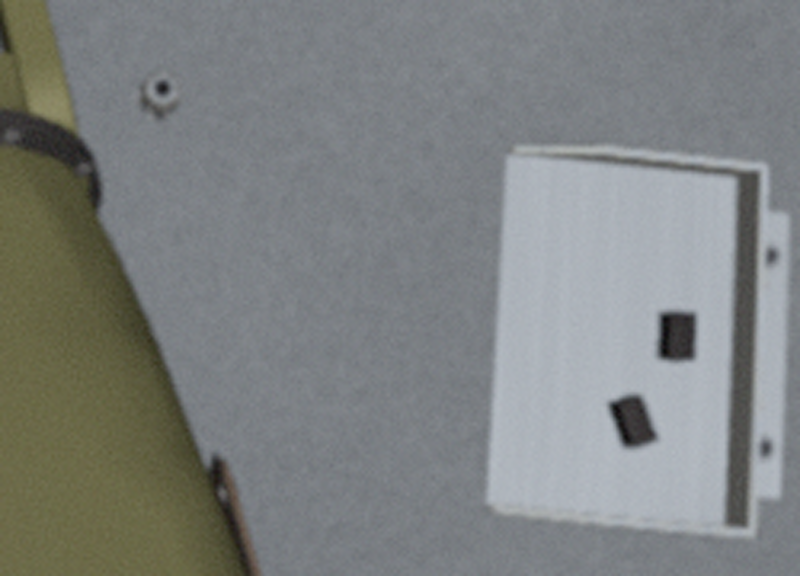

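D and C both lie in the scoop; glands unmoved. Now core A, pushed along its broad face and clear of gland A.

Request:
step_arm:
  plan:
    - {"grip": 0.75, "slide": [0.016, 0.03, 0.005], "spin": 0}
    - {"grip": 0.75, "slide": [0, 0.03, 0], "spin": 0}
    - {"grip": 0.75, "slide": [0, 0.027, 0], "spin": 0}
    - {"grip": 0.75, "slide": [0, 0.01, 0], "spin": 0}
    - {"grip": 0.75, "slide": [0, 0, 0], "spin": 0}
    - {"grip": 0.75, "slide": [0, 0, 0], "spin": 0}

```text
time_s: 12.58
ee_pos: [0.6441, 0.1859, 0.0074]
eef_rot: [-1.57, -0.0, -0.329]
force: [0.5, -0.1, 0.7]
grip_width: 0.0113
```

```bash
python3 go.py .643 .187 .006
```

```text
t 12.58 tcp [0.6441 0.1859 0.0074] rot [-1.57  -0.    -0.329] w 0.0113
scoop x,y -0.3659 0.1019
slide total x,y,z [-0.0014  0.0014  0.0007]
```

Request:
step_arm:
  plan:
    - {"grip": 0.75, "slide": [0, 0.001, -0.008], "spin": 0}
    - {"grip": 0.75, "slide": [0, 0, -0.008], "spin": 0}
    - {"grip": 0.75, "slide": [0, 0, -0.008], "spin": 0}
    - {"grip": 0.75, "slide": [0, 0, -0.01], "spin": 0}
    - {"grip": 0.75, "slide": [0, 0, -0.012], "spin": 0}
    - {"grip": 0.75, "slide": [0, 0, -0.012], "spin": 0}
    - {"grip": 0.75, "slide": [0, 0, -0.012], "spin": 0}
    - {"grip": 0.75, "slide": [0, 0, -0.012], "spin": 0}
    - {"grip": 0.75, "slide": [0, 0, -0.012], "spin": 0}
    - {"grip": 0.75, "slide": [0, 0, -0.012], "spin": 0}
    - {"grip": 0.75, "slide": [0, 0, -0.012], "spin": 0}
    - {"grip": 0.75, "slide": [0, 0, -0.012], "spin": 0}
    - {"grip": 0.75, "slide": [0, 0, -0.012], "spin": 0}
    - {"grip": 0.75, "slide": [0, 0, -0.012], "spin": 0}
    - {"grip": 0.75, "slide": [0, 0, -0.012], "spin": 0}
    - {"grip": 0.75, "slide": [0, 0, -0.012], "spin": 0}
    - {"grip": 0.75, "slide": [0, 0, 0], "spin": 0}

```text
time_s: 14.0
ee_pos: [0.5854, 0.0152, 0.0053]
eef_rot: [-1.571, 0.0, -0.332]
force: [0.2, -0.2, 0.3]
grip_width: 0.0116
```

```bash
python3 go.py .555 -.22 .007;python3 - <<'E'
from h import *
im=cams.camera('scene');cv2.imwrite('pics/s6.png',cv2.resize(im[70:340,150:510],(800,600),interpolation=cv2.INTER_CUBIC))
E
```

```text
t 14.0 tcp [0.5854 0.0152 0.0053] rot [-1.571  0.    -0.332] w 0.0116
scoop x,y -0.1905 0.0592
slide total x,y,z [ 0.0478 -0.0017 -0.2323]
```

View pics/s6.png

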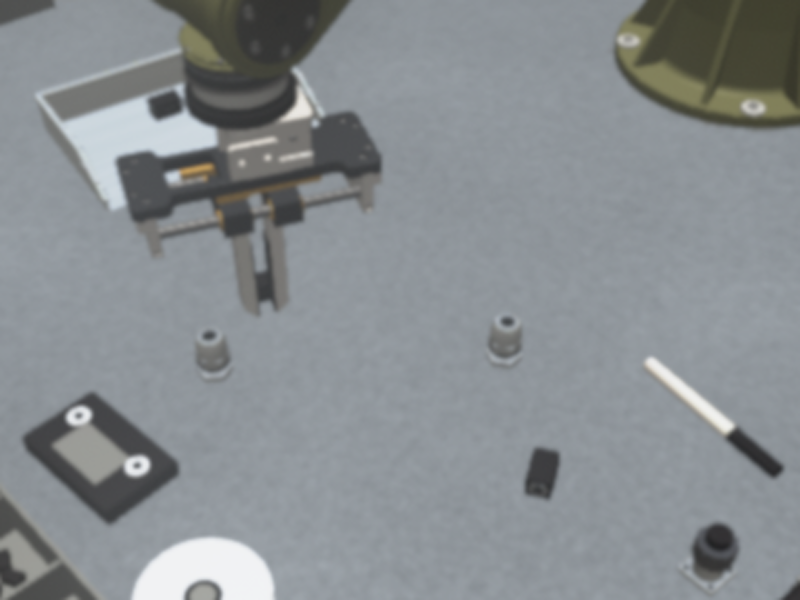

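Core A shows through the gap at (262,285), centred, and the glands are unmoved. I'll turn gently while pushing, then go straight in.

Request:
step_arm:
  plan:
    - {"grip": 0.75, "slide": [0, 0, -0.008], "spin": 0}
    - {"grip": 0.75, "slide": [0, 0, -0.01], "spin": -3.5}
    - {"grip": 0.75, "slide": [0, 0, -0.01], "spin": -3.5}
    - {"grip": 0.75, "slide": [0, 0, -0.01], "spin": -3.5}
    - {"grip": 0.75, "slide": [0, 0, -0.01], "spin": -3.5}
    - {"grip": 0.75, "slide": [0, -0.001, -0.012], "spin": 0}
    - {"grip": 0.75, "slide": [0, -0.001, -0.012], "spin": 0}
    - {"grip": 0.75, "slide": [0, 0, -0.012], "spin": 0}
    - {"grip": 0.75, "slide": [0, 0, -0.012], "spin": 0}
    - {"grip": 0.75, "slide": [0, 0, -0.012], "spin": 0}
    - {"grip": 0.75, "slide": [0, 0, -0.012], "spin": 0}
    - {"grip": 0.75, "slide": [0, 0, -0.012], "spin": 0}
    - {"grip": 0.75, "slide": [0, 0, 0], "spin": 0}

```text
time_s: 15.13
ee_pos: [0.5667, -0.115, 0.0073]
eef_rot: [-1.571, -0.0, -0.088]
force: [-0.4, -0.2, 0.3]
grip_width: 0.0115
```

```bash
python3 go.py .555 -.235 .007;python3 - <<'E'
from h import *
im=cams.camera('scene');cv2.imwrite('pics/s7.png',cv2.resize(im[70:340,150:510],(800,600),interpolation=cv2.INTER_CUBIC))
E
```

```text
t 15.13 tcp [ 0.5667 -0.115   0.0073] rot [-1.571 -0.    -0.088] w 0.0115
scoop x,y -0.0591 0.0525
slide total x,y,z [-0.0011  0.0003 -0.1206]
```

View pics/s7.png

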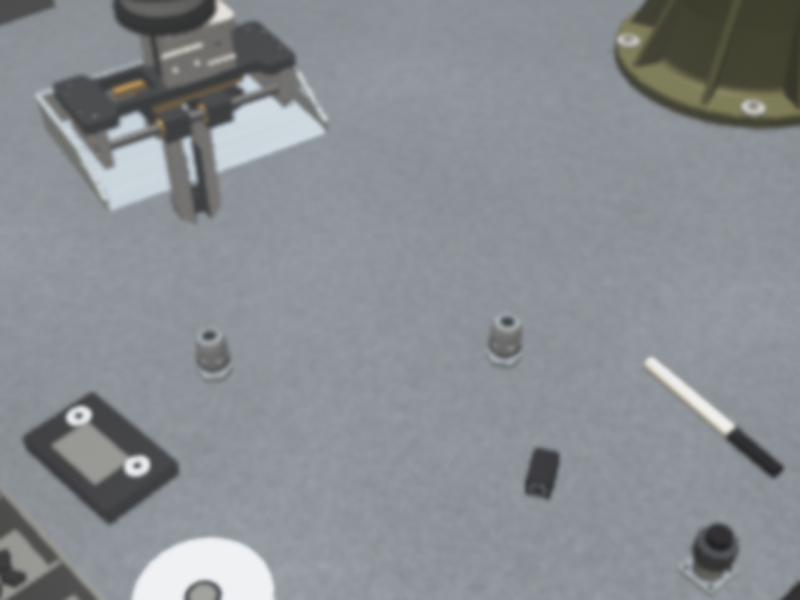

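Core A is still between the fingers' front faces, dark in the gap near (203,195). I'll push it home and back off.

Request:
step_arm:
  plan:
    - {"grip": 0.75, "slide": [0, 0, -0.01], "spin": 0}
    - {"grip": 0.75, "slide": [0, 0, -0.012], "spin": 0}
    - {"grip": 0.75, "slide": [0, 0, -0.012], "spin": 0}
    - {"grip": 0.75, "slide": [0, 0, -0.012], "spin": 0}
    - {"grip": 0.75, "slide": [0, 0, -0.012], "spin": 0}
    - {"grip": 0.75, "slide": [0, 0, -0.012], "spin": 0}
    - {"grip": 0.75, "slide": [0, 0, -0.012], "spin": 0}
    - {"grip": 0.75, "slide": [0, 0, -0.012], "spin": 0}
    - {"grip": 0.75, "slide": [0, 0, -0.012], "spin": 0}
    - {"grip": 0.75, "slide": [0, 0, -0.012], "spin": 0}
    - {"grip": 0.75, "slide": [0, 0, -0.012], "spin": 0}
    - {"grip": 0.75, "slide": [0, 0, -0.006], "spin": 0}
    - {"grip": 0.75, "slide": [0, 0, 0], "spin": 0}
    - {"grip": 0.75, "slide": [0, 0, 0.01], "spin": 0}
    - {"grip": 0.75, "slide": [0, -0.01, 0.015], "spin": 0}
    - {"grip": 0.75, "slide": [0, -0.03, 0.02], "spin": 0}
    - {"grip": 0.75, "slide": [0, -0.03, 0.035], "spin": 0}
    - {"grip": 0.75, "slide": [0, -0.03, 0.035], "spin": 0}
    - {"grip": 0.75, "slide": [0, 0, 0.035], "spin": 0}
    - {"grip": 0.75, "slide": [0, 0, 0.035], "spin": 0}

```text
time_s: 16.85
ee_pos: [0.571, -0.0673, 0.1043]
eef_rot: [-1.571, -0.004, -0.085]
force: [0.1, -0.1, -0.4]
grip_width: 0.0115
```

```bash
python3 go.py .535 .325 .1
```

```text
t 16.85 tcp [ 0.571  -0.0673  0.1043] rot [-1.571 -0.004 -0.085] w 0.0115
scoop x,y -0.107 0.0523
slide total x,y,z [-0.069   0.0043  0.3878]
```

Request:
step_arm:
  plan:
    - {"grip": 0.75, "slide": [-0.006, 0, 0.035], "spin": 0}
    - {"grip": 0.75, "slide": [-0.006, 0, 0.035], "spin": 0}
    - {"grip": 0.75, "slide": [-0.006, 0, 0.035], "spin": 0}
    - {"grip": 0.75, "slide": [-0.006, 0, 0.035], "spin": 0}
    - {"grip": 0.75, "slide": [-0.006, 0, 0.035], "spin": 0}
    - {"grip": 0.75, "slide": [-0.006, 0, 0.035], "spin": 0}
    - {"grip": 0.75, "slide": [-0.006, 0, 0.035], "spin": 0}
    - {"grip": 0.75, "slide": [-0.006, 0, 0.035], "spin": 0}
    - {"grip": 0.75, "slide": [-0.006, 0, 0.035], "spin": 0}
    - {"grip": 0.75, "slide": [-0.006, 0, 0.03], "spin": 0}
    - {"grip": 0.75, "slide": [-0.006, 0, 0.02], "spin": -3.5}
    - {"grip": 0.75, "slide": [0, 0, 0], "spin": 0}
    - {"grip": 0.75, "slide": [0, 0, 0], "spin": 0}

```text
time_s: 17.93
ee_pos: [0.5345, 0.3006, 0.102]
eef_rot: [-1.571, -0.0, -0.022]
force: [0.7, -0.9, -0.2]
grip_width: 0.0116
```

```bash
python3 go.py .533 .322 .006;python3 - <<'E'
from h import *
im=cams.camera('top');cv2.imwrite('pics/t8.png',cv2.resize(im[180:360,300:550],(800,576),interpolation=cv2.INTER_CUBIC))
im=cams.camera('wrist');cv2.imwrite('pics/w8.png',im)
E
```

```text
t 17.93 tcp [0.5345 0.3006 0.102 ] rot [-1.571 -0.    -0.022] w 0.0116
scoop x,y -0.4701 -0.0178
slide total x,y,z [-0.002   0.096   0.0214]
```

View pics/t8.png

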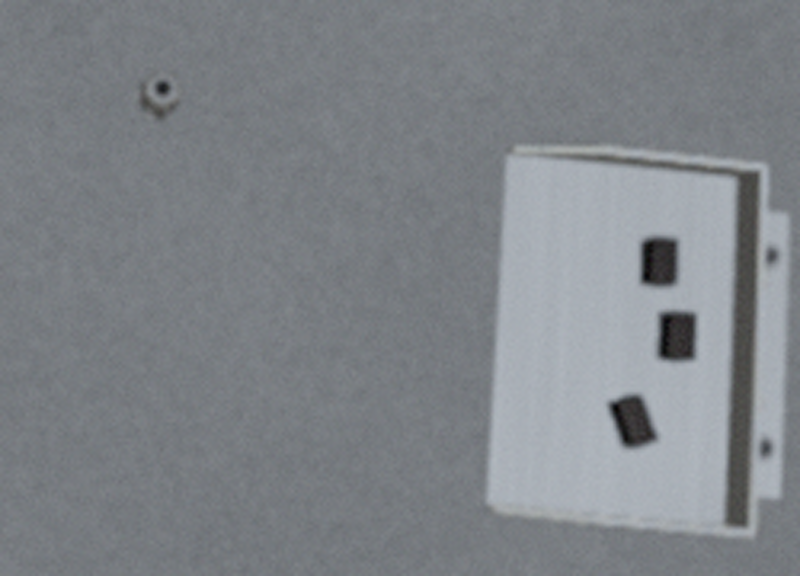

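View pics/w8.png

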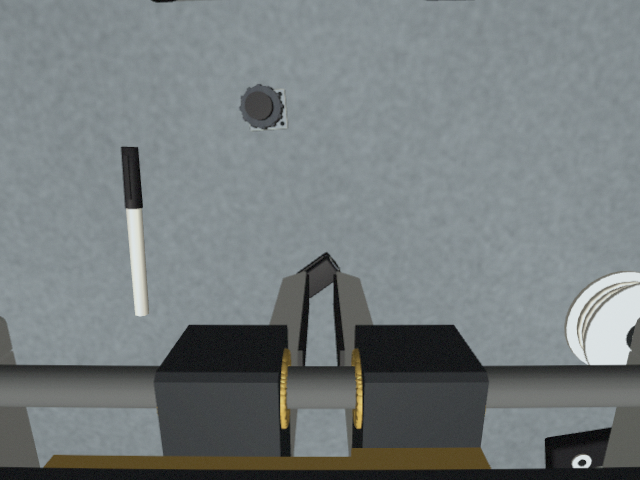

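All three cores are in the scoop. The wrist view shows core B just ahead of the fingers at (321,270), with the connector well behind. I'll back up 22 mm, go down and sweep.

Request:
step_arm:
  plan:
    - {"grip": 0.75, "slide": [-0.002, 0, 0.015], "spin": 0}
    - {"grip": 0.75, "slide": [0, 0, 0.009], "spin": 0}
    - {"grip": 0.75, "slide": [0, 0.03, 0], "spin": 0}
    - {"grip": 0.75, "slide": [0, 0.03, 0], "spin": 0}
    - {"grip": 0.75, "slide": [0, 0.025, 0], "spin": 0}
    - {"grip": 0.75, "slide": [0, 0.01, 0], "spin": 0}
    - {"grip": 0.75, "slide": [0, 0, 0], "spin": 0}
    - {"grip": 0.75, "slide": [0, 0, 0], "spin": 0}

```text
time_s: 18.7
ee_pos: [0.535, 0.323, 0.0074]
eef_rot: [-1.571, -0.0, -0.025]
force: [-0.2, 0.6, 0.3]
grip_width: 0.0118
```

```bash
python3 go.py .533 .32 .006
```

```text
t 18.7 tcp [0.535  0.323  0.0074] rot [-1.571 -0.    -0.025] w 0.0118
scoop x,y -0.4924 -0.0193
slide total x,y,z [-0.002   0.0014 -0.003 ]
```

Request:
step_arm:
  plan:
    - {"grip": 0.75, "slide": [0, 0.001, -0.008], "spin": 0}
    - {"grip": 0.75, "slide": [0, 0, -0.008], "spin": 0}
    - {"grip": 0.75, "slide": [0, 0, -0.008], "spin": 0}
    - {"grip": 0.75, "slide": [0, 0, -0.008], "spin": 0}
    - {"grip": 0.75, "slide": [0, 0, -0.01], "spin": 0}
    - {"grip": 0.75, "slide": [0, 0, -0.01], "spin": 0}
    - {"grip": 0.75, "slide": [0, 0, -0.01], "spin": 0}
    - {"grip": 0.75, "slide": [0, 0, -0.01], "spin": 0}
    - {"grip": 0.75, "slide": [0, 0, -0.01], "spin": 0}
    - {"grip": 0.75, "slide": [0, 0, -0.01], "spin": 0}
    - {"grip": 0.75, "slide": [0, 0, -0.01], "spin": 0}
    - {"grip": 0.75, "slide": [0, 0, 0], "spin": 0}

```text
time_s: 19.7
ee_pos: [0.5321, 0.2189, 0.0055]
eef_rot: [-1.571, 0.0, -0.026]
force: [0.1, -0.5, -0.2]
grip_width: 0.012
```

```bash
python3 go.py .52 -.195 .007;python3 - <<'E'
from h import *
im=cams.camera('scene');cv2.imwrite('pics/s9.png',cv2.resize(im[70:340,150:510],(800,600),interpolation=cv2.INTER_CUBIC))
im=cams.camera('top');cv2.imwrite('pics/t9.png',cv2.resize(im[180:360,150:400],(800,576),interpolation=cv2.INTER_CUBIC))
E
```

```text
t 19.7 tcp [0.5321 0.2189 0.0055] rot [-1.571  0.    -0.026] w 0.012
scoop x,y -0.3885 -0.0127
slide total x,y,z [-0.0013 -0.0015 -0.4141]
```

View pics/s9.png

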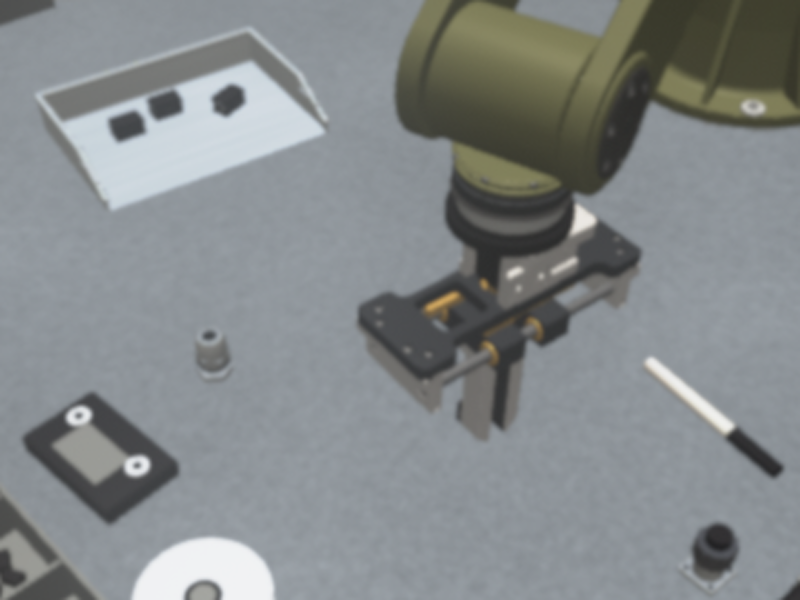

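View pics/t9.png

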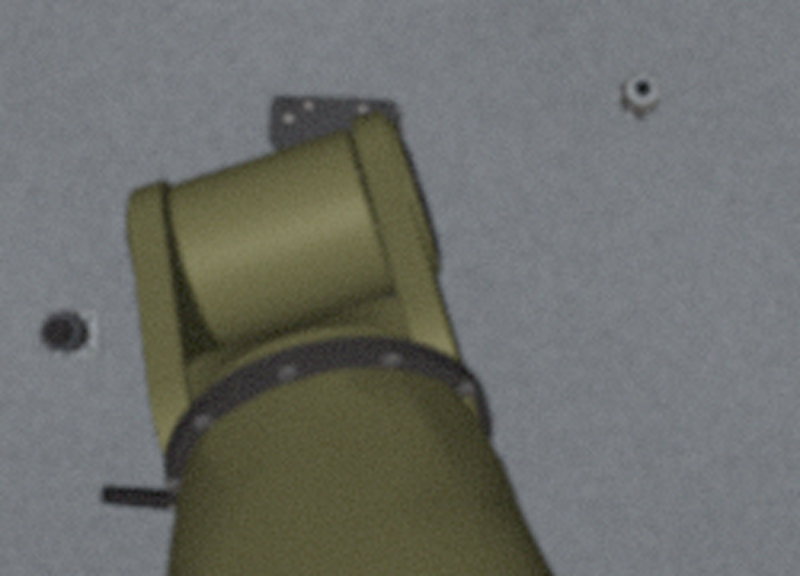

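Core B protrudes a little past the +x finger, at (457,410) in the zoom. I'll check how far before continuing.

Run:
```python
from h import *
for p in [(457,402),(457,420),(463,430)]:
    q=(150+p[0]*.45,70+p[1]*.45)
    print(onz('scene',q,.018).round(4),onz('scene',q,.009).round(4),onz('scene',q,.0).round(4))
```

```text
[0.5417 0.1962 0.018 ] [0.536  0.1902 0.009 ] [0.5303 0.1842 0.    ]
[0.5527 0.2091 0.018 ] [0.5472 0.2033 0.009 ] [0.5417 0.1975 0.    ]
[0.5555 0.2186 0.018 ] [0.55  0.213 0.009] [0.5445 0.2073 0.    ]
```

Core B's centre is about 5 mm toward +x. I'll back off a touch, shift 5 mm and go on.

Request:
step_arm:
  plan:
    - {"grip": 0.75, "slide": [0, 0, 0.008], "spin": 0}
    - {"grip": 0.75, "slide": [0.005, 0, 0], "spin": 0}
    - {"grip": 0.75, "slide": [0, 0, -0.008], "spin": 0}
    - {"grip": 0.75, "slide": [0, 0, -0.01], "spin": 0}
    - {"grip": 0.75, "slide": [0, 0, -0.012], "spin": 0}
    - {"grip": 0.75, "slide": [0, 0, -0.012], "spin": 0}
    - {"grip": 0.75, "slide": [0, 0, -0.012], "spin": 0}
    - {"grip": 0.75, "slide": [0, 0, -0.012], "spin": 0}
    - {"grip": 0.75, "slide": [0, 0, -0.012], "spin": 0}
    - {"grip": 0.75, "slide": [0, 0, -0.012], "spin": 0}
    - {"grip": 0.75, "slide": [0, 0, -0.012], "spin": 0}
    - {"grip": 0.75, "slide": [0, 0, -0.012], "spin": 0}
    - {"grip": 0.75, "slide": [0, 0, -0.012], "spin": 0}
    - {"grip": 0.75, "slide": [0, 0, -0.012], "spin": 0}
    - {"grip": 0.75, "slide": [0, 0, -0.012], "spin": 0}
    - {"grip": 0.75, "slide": [0, 0, -0.012], "spin": 0}
    - {"grip": 0.75, "slide": [0, 0, -0.012], "spin": 0}
    - {"grip": 0.75, "slide": [0, 0, 0], "spin": 0}

```text
time_s: 21.3
ee_pos: [0.533, 0.0526, 0.0056]
eef_rot: [-1.571, 0.0, -0.026]
force: [0.3, 0.8, -0.4]
grip_width: 0.0117
```

```bash
python3 go.py .52 -.195 .007;python3 - <<'E'
from h import *
im=cams.camera('scene');cv2.imwrite('pics/s10.png',cv2.resize(im[70:340,150:510],(800,600),interpolation=cv2.INTER_CUBIC))
E
```

```text
t 21.3 tcp [0.533  0.0526 0.0056] rot [-1.571  0.    -0.026] w 0.0117
scoop x,y -0.223 0.0035
slide total x,y,z [-0.0065 -0.0014 -0.2479]
```

View pics/s10.png

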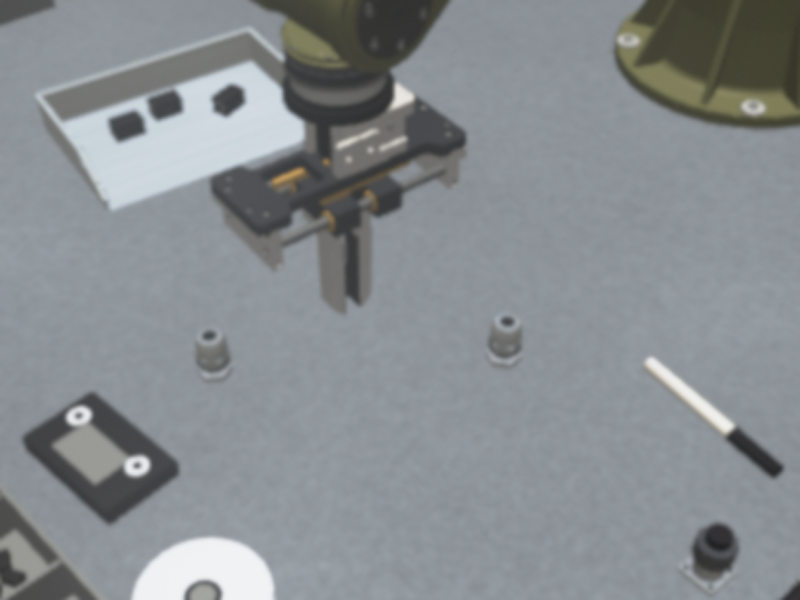

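Core B is hidden behind the fingers and everything else stands. On to the scoop.

Request:
step_arm:
  plan:
    - {"grip": 0.75, "slide": [0, -0.001, -0.01], "spin": 0}
    - {"grip": 0.75, "slide": [0, -0.001, -0.012], "spin": 0}
    - {"grip": 0.75, "slide": [0, 0, -0.013], "spin": 0}
    - {"grip": 0.75, "slide": [0, 0, -0.013], "spin": 0}
    - {"grip": 0.75, "slide": [0, 0, -0.013], "spin": 0}
    - {"grip": 0.75, "slide": [0, 0, -0.013], "spin": 0}
    - {"grip": 0.75, "slide": [0, 0, -0.013], "spin": 0}
    - {"grip": 0.75, "slide": [0, 0, -0.013], "spin": 0}
    - {"grip": 0.75, "slide": [0, 0, -0.013], "spin": 0}
    - {"grip": 0.75, "slide": [0, 0, -0.013], "spin": 0}
    - {"grip": 0.75, "slide": [0, 0, -0.013], "spin": 0}
    - {"grip": 0.75, "slide": [0, 0, -0.013], "spin": 0}
    - {"grip": 0.75, "slide": [0, 0, -0.013], "spin": 0}
    - {"grip": 0.75, "slide": [0, 0, -0.013], "spin": 0}
    - {"grip": 0.75, "slide": [0, 0, -0.013], "spin": 0}
    - {"grip": 0.75, "slide": [0, 0, -0.013], "spin": 0}
    - {"grip": 0.75, "slide": [0, 0, -0.013], "spin": 0}
    - {"grip": 0.75, "slide": [0, 0, -0.013], "spin": 0}
    - {"grip": 0.75, "slide": [0, 0, -0.012], "spin": 0}
    - {"grip": 0.75, "slide": [0, 0, 0], "spin": 0}

```text
time_s: 23.02
ee_pos: [0.5269, -0.1895, 0.0076]
eef_rot: [-1.571, -0.0, -0.026]
force: [0.2, -0.3, 0.9]
grip_width: 0.0115
```

```bash
python3 go.py .52 -.2 .007;python3 - <<'E'
from h import *
im=cams.camera('scene');cv2.imwrite('pics/s11.png',cv2.resize(im[70:340,150:510],(800,600),interpolation=cv2.INTER_CUBIC))
E
```

```text
t 23.02 tcp [ 0.5269 -0.1895  0.0076] rot [-1.571 -0.    -0.026] w 0.0115
scoop x,y 0.0187 0.0198
slide total x,y,z [-0.0067  0.0006 -0.0107]
```

View pics/s11.png

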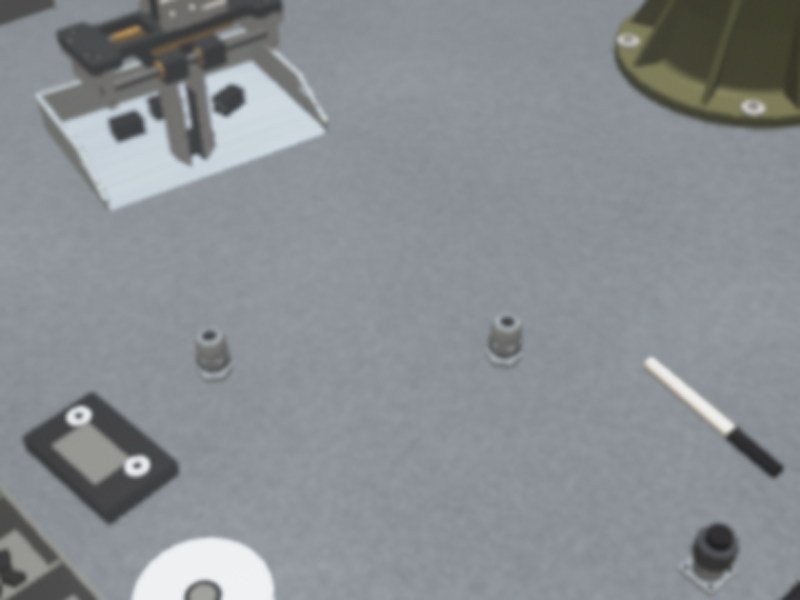

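Core B is in the scoop behind the fingers. I'll push 20 mm deeper for margin, then back off and lift clear.

Request:
step_arm:
  plan:
    - {"grip": 0.75, "slide": [0, 0, -0.008], "spin": 0}
    - {"grip": 0.75, "slide": [0, 0, -0.008], "spin": 0}
    - {"grip": 0.75, "slide": [0, 0, -0.006], "spin": 0}
    - {"grip": 0.75, "slide": [0, 0, 0], "spin": 0}
    - {"grip": 0.75, "slide": [0, 0, 0.01], "spin": 0}
    - {"grip": 0.75, "slide": [0, -0.01, 0.015], "spin": 0}
    - {"grip": 0.75, "slide": [0, -0.03, 0.02], "spin": 0}
    - {"grip": 0.75, "slide": [0, -0.03, 0.03], "spin": 0}
    - {"grip": 0.75, "slide": [0, -0.03, 0.03], "spin": 0}
    - {"grip": 0.75, "slide": [0, -0.03, 0.03], "spin": 0}
    - {"grip": 0.75, "slide": [0, -0.03, 0.03], "spin": 0}
    - {"grip": 0.75, "slide": [0, 0, 0.03], "spin": 0}
    - {"grip": 0.75, "slide": [0, 0, 0.03], "spin": 0}
    - {"grip": 0.75, "slide": [0, 0, 0.03], "spin": 0}
    - {"grip": 0.75, "slide": [0, 0, 0.03], "spin": 0}
    - {"grip": 0.75, "slide": [0, 0, 0.03], "spin": 0}
    - {"grip": 0.75, "slide": [0, 0, 0.03], "spin": 0}
    - {"grip": 0.75, "slide": [0, 0, 0], "spin": 0}
    - {"grip": 0.75, "slide": [0, 0, 0], "spin": 0}

```text
time_s: 24.65
ee_pos: [0.534, 0.1359, 0.1659]
eef_rot: [-1.571, -0.0, -0.021]
force: [-0.1, -0.3, 0.1]
grip_width: 0.0119
```

```bash
python3 go.py;python3 - <<'E'
from h import *
im=cams.camera('top');cv2.imwrite('pics/t12.png',im)
s=cams.camera('scene');cv2.imwrite('pics/s12.png',s)
sc=np.array([.509,-.169])
T=[c for c in dark(im,(460,230,531,345),85) if c[1]>60]
S=[c for c in dark(s,(185,100,275,140),88) if c[1]>40]
for c in T:
    P=onz('top',c[0],.0165)[:2]-sc;print(c[0].round(),c[1],'scoop xy',(P@[-.092,-.996]).round(4),(P@[.996,-.092]).round(4))
    for b in S:
        X,e=tri('top',c[0],'scene',b[0])
        if e<.005: print('   z',X.round(4))
E
```

```text
t 24.65 tcp [0.534  0.1359 0.1659] rot [-1.571 -0.    -0.021] w 0.0119
scoop x,y -0.306 -0.0032
[506. 261.] 135 scoop xy 0.0939 0.0493
   z [ 0.5503 -0.2708  0.0085]
[487. 281.] 132 scoop xy 0.0584 0.0063
   z [ 0.51   -0.2308  0.0089]
[529. 317.] 130 scoop xy 0.1474 -0.0551
[511. 285.] 142 scoop xy 0.1075 0.0044
   z [ 0.5037 -0.2801  0.0086]
[497. 311.] 136 scoop xy 0.0812 -0.0503
   z [ 0.4513 -0.2484  0.0092]
```

View pics/t12.png

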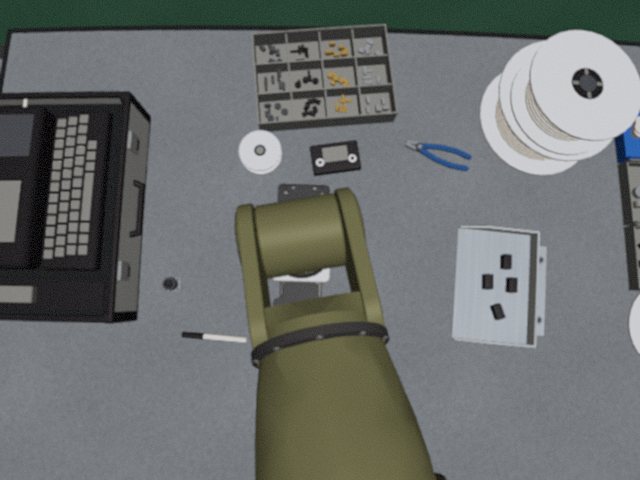

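View pics/s12.png

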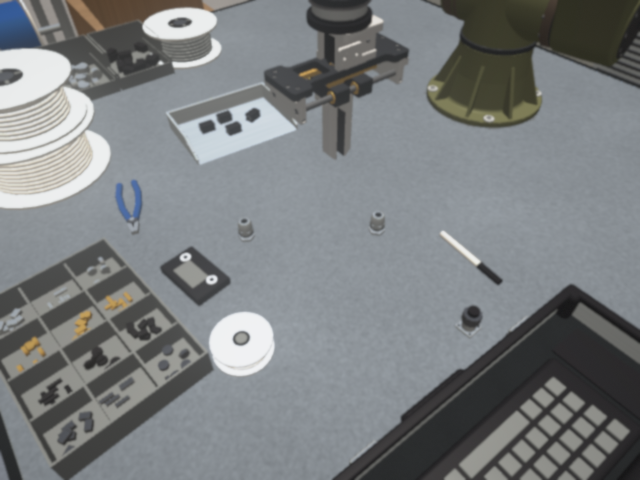

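All four cores are in the scoop, at (506,261), (487,281), (511,285) and (497,311) in the top view. The fifth blob is the back wall's shadow. Glands, connector, pen, cassette, bobbin and cutters are where they were, and the hand is 166 mm up.

```bash
python3 -c "
from station import hand_in
print(hand_in())"
```

```text
the job is handed in; nothing more can be done
None
```

I swept all four cores one at a time across the mat and into the scoop with the nearly shut fingers, then handed the job in at about 25 s of the 72 s allowed. The hand-in gives no verdict, so success rests on my own checks.

**Cores:** my last measurements put the centres 94, 58, 108 and 81 mm behind the front edge, against the 18 mm needed. They lie within ±55 mm of the scoop's middle, with walls at ±110 mm. Two-view heights came out at about 9 mm, so all four are flat on the floor.

**Other things:** both glands, the connector, pen, cassette, bobbin and cutters looked unmoved in the final pictures. I judged that by eye and did not re-measure their positions. The arm hid the glands from the top camera in the last shot, so I checked those only in the scene view.

**Hand:** it finished about 166 mm above the mat and clear of everything.

**Checks that disagreed:**
- My dark-colour mask also picked up a fifth blob in the scoop, which is the shadow along the back wall and not a core.
- The two-view heights for most things came out 1–5 mm below the text's figures, probably from picking blurred edges. This did not affect the pushes.
- Core B sat about 5 mm off-centre on the fingers partway, so I backed off and re-centred before finishing that push.

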